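# Tip the washed heating block over the drip-tray rim to drain

### The arm

A 6-joint arm with a two-finger parallel gripper is mounted at the origin on the work surface. World frame = base frame: x ahead of the robot, y to its left, z up, the work surface at z = 0. Lengths are in m, angles in rad, forces in N, time in s.
With the tool pointing down it reaches from about 0.35 to 0.975 m from the base axis. Payload 4.9 kg.
Tool frame: the origin (TCP) lies at the very end of the fingers, on their centre line; the grasp point (between the pads) lies 19 mm behind it (env.grasp_offset is the distance from the TCP to the grasp point, in m); z points along the fingers, y is the direction in which the jaws open and shut (so a half turn about z gives the same grasp; the last joint's range is limited). The gripper opens to 85 mm and grips with 20 to 120 N. Pads are 22 mm wide; open, the fingers measure 114 mm over their backs; the gripper's body (76 mm by 85 mm) begins 54 mm behind the grasp point. The pads swing forward as they close: fully open they stand 13 mm farther back than shut.
Start: joints at [1.134, 0.053, 1.613, -0, 1.476, -0.119], TCP at [0.195, 0.594, 0.231] pointing down, gripper open.
Joint ranges: [-3.01, 3.01], [-1.01, 2.22], [0.06, 2.58], [-1.02, 4.17], [0.09, 2.62], [-3.14, 3.14]. Speed limits (rad/s): [2.57, 2.57, 3.14, 3.14, 3.14, 3.14].

### API

Orientations are given as a rotation vector (axis times angle).
In Python, from plant import env gives the robot as it stands.
- The arm moves only by the tool drive_tool, never from a script. Its argument "steps" is a list of rows, each an object of numbers: "dx", "dy", "dz": the shift along the tool's x, y, z in m; "spin": the turn about the tool's z in units of 5 degrees (1.0 is 5 degrees). A call has 1 to 12 rows; each row shifts and turns the pose as measured when the row begins, along the tool's axes as they then stand; what a row does not reach is not made up. A row lasts 1/10 s, in which the tool goes at most 50 mm and 8.59 degrees, less where a joint would pass 70% of its speed; a pose out of reach is approached as far as the arm can. A call with a gripper value outside its range is refused whole. "jaw" is the closure, from 0 (fully open) to 1 (shut), set as the call begins (left out, the last holds). The fingers move at their own pace and stop on an object; "squeeze" is the grip in N (left out, the last holds). Time passes only in rows, so rows that do not move let the fingers close. It gives the time, the measured TCP pose, the force and the opening at its end, in the units of the state.
- env.observe(): the state, without advancing time (a new reading comes with each control period).
- env.camera(name): name is "side" or "top"; returns (picture, depth): 420x560x3 uint8, red, green, blue; 420x560 float32, m along the optical axis (not along the pixel's ray), 0 where there is no reading.
- env.calibration(name): a dict with "fx", "fy", "cx", "cy" (pixels), "T" (4x4, takes a point from camera to world coordinates). Camera axes: x right, y up, looking along -z (the intrinsics and any distortion apply to the point x, -y, -z); pixel columns grow to the right and rows downward; lengths in m; the calibration is good to about 2 mm. A picture is of the moment at which its call begins. calibration takes no time and is no camera call.
- env.sign_off(): hands the job in, once; it reports no verdict.
The state is a dict: "clock": time; "qpos": joint angles; "joint_vel": joint speeds; "joint_efforts": joint torques, N m; "position": TCP position; "tcp_rot": TCP orientation; "wrist_force": force on the tool from outside, world axes, zero at the start; "moment": the same for the moment, N m; "finger_gap": opening from 0.0 (shut) to 1.0 (fully open).
Only numpy, scipy, OpenCV 4.12 (cv2) and the standard library are available. Lean on these libraries where they do the work, as an engineer would, in place of code of your own. Each camera call takes 0.05 s, during which the arm holds its last target.

### The job

The washed aluminium heating block has to drain. Take out the capped tube that was left in it and stand it in the open steel beaker; then bring the block up to the front rim of the drip tray, at a free place beside the upturned glass beaker, and tip it over the rim so that it lies propped on it with its wells sloping down into the tray. Leave the other things on the bench and in the tray where they are, standing as they stand.

Things in the scene. Friction and masses are not known exactly. Their poses are not given: they have to be found in the camera images.
- block: Bare aluminium block, 0.9 kg, 58 (x) by 90 (y) by 105 mm tall, six round wells 21 mm wide, 95 deep, open at the top (x = -13, 13; y = -28, 0, 28 mm). Stands wells up on the bench between robot and tray, turned any way. Loose. Origin: centre of the underside; z points out of the wells. Its 58 mm thickness can be gripped from above.
- block_mouth (a point): Centre of the block's top face, where the wells open: 105 mm along the block's z from its origin.
- tube: Amber glass tube with a white screw cap, 150 mm long, glass 18 mm, cap 24 mm across (the last 24 mm), 60 g. It starts loose in the block's corner well at (13, 28) mm, its foot 10 mm above the block's underside, so 55 mm stand out above the block. Origin: centre of its rounded foot; z runs along it to the cap.
- tube_cap (a point): On the tube's axis in the middle of the cap, 138 mm from its foot.
- beaker: Open straight-sided steel beaker, upright on the bench, 89 mm across (94 at the lip), 115 mm tall, wall 2.5 mm, inner floor 4 mm up, 0.28 kg, empty. Loose. It stands left or right of the block, changing places with the flask and the reagent bottle. Origin: centre of its underside.
- tray: Steel drip tray fixed to the bench, 170 (x) by 380 (y) mm; rim 15 mm high, 6 mm thick; mat top 4 mm up. Origin: underside centre. The front rim, nearer the robot, runs along y, outer face at x = -85 mm. Yaw within 12 degrees. A block upright against it, pushed near its top, tips over the rim's edge, its foot sliding back a little, passes balance near 42 degrees and falls to rest near 97.
- upturned: Small glass beaker standing mouth down in the tray, 62 mm across (67 mm at the lip), 84 mm tall, anywhere along the tray's width, in front of the spatula. Loose, to be left alone. Origin: centre of its lower end, on the drain mat.
- flask: Conical glass flask with a black stopper, 86 mm across the foot, 150 mm tall, upright on the bench. Loose, to be left alone. Origin: centre of its underside.
- reagent: Amber reagent bottle with a black cap and a blank label, 80 mm across, 155 mm tall, upright on the bench. Loose, to be left alone. Origin: centre of its underside.
- jar: Squat white plastic jar with a grey cap, 60 mm across, 64 mm tall, on the bench to the left of the block. Loose, to be left alone. Origin: centre of its underside.
- washbottle: Clear plastic wash bottle with a bent grey spout, 66 mm across, 160 mm tall, on the bench left of the tray; the spout reaches 48 mm out to its own -x. Loose, to be left alone. Origin: centre of its underside.
- spatula: Flat steel spatula, 190 mm long, 16 mm wide, 4 mm thick, lying on the tray's mat along the back rim, about 65 mm behind the tray's centre line. Loose, to be left alone. Origin: near its middle, on its underside; x runs along it.

How it is judged:
On the way:
1. the tube stands in the steel beaker, its foot at the bottom, while the block is still upright (horizontal distance between tube and beaker below 0.043 m and z of tube in the frame of beaker below 0.03 m and angle between block's own z axis and vertical below 0.2 rad), for 0.2 s.
At the end, for the whole second after the job is handed in: Tube in the steel beaker: foot under 30 mm above its underside, within 43 mm of its axis, leaning under 45 degrees; beaker upright. Block at rest across the tray's front rim, bottom end outside, wells 4 to 21 degrees below level, centre of its mouth in the tray, 40 mm or more from the sides (horizontal distance between tube and beaker below 0.043 m and z of tube in the frame of beaker below 0.03 m and angle between tube's own z axis and vertical below 0.8 rad and angle between beaker's own z axis and vertical below 0.1 rad and angle between block's own z axis and vertical between 1.64 and 1.95 rad and x of block_mouth in the frame of tray between -0.06 and 0.075 m and y of block_mouth in the frame of tray between -0.15 and 0.15 m and x of block in the frame of tray below -0.075 m and linear speed of block below 0.02 m/s and linear speed of tube below 0.03 m/s); the robot touches nothing.
It fails at once if the upturned beaker is shifted more than 20 mm or knocked over (distance of upturned from where it was at the start of the episode above 0.02 m or angle between upturned's own z axis and vertical above 0.3 rad).
It fails at once if the flask, reagent bottle, jar, wash bottle or spatula is shifted more than 30 mm, or one of the bottles, the jar or the flask is knocked over (distance of any of flask, reagent, jar, washbottle, spatula from where it was at the start of the episode above 0.03 m or angle between any of flask, reagent, jar, washbottle's own z axis and vertical above 0.3 rad).
It fails at once if the tube is dropped or laid over (angle between tube's own z axis and vertical above 1 rad).
It also fails if it takes over 61 s, if anything falls off the work surface, if the arm or the gripper's body presses on something with over 40 N, if the wrist force passes 120 N, or if a joint passes its speed limit or range.

## Working session

There is one attempt and no reset: what is moved stays moved. The work goes in short steps, Python scripts to look and compute and a tool call to move; the robot and the scene stay as the last step left them, time stands still between calls to the robot, and variables do not carry over. Pictures are saved under pics/ and viewed, and the job is handed in when it is done.

Besides the shell and the picture viewer there is one more tool, called after "Request:" by a JSON object that holds its "op" and its "data", one argument or row to a line. drive_tool: Moves the arm, as the interface text tells. Its arguments: {"type":"object","properties":{"steps":{"type":"array","items":{"type":"object","properties":{"dx":{"type":"number"},"dy":{"type":"number"},"dz":{"type":"number"},"spin":{"type":"number"}}}},"jaw":{"type":"number"},"squeeze":{"type":"number"}},"required":["steps"]}

```bash
ls; mkdir -p pics; python3 - <<'E'
from plant import env
import cv2,numpy as np
print(env.observe())
for n in("side","top"):
    p,d=env.camera(n); cv2.imwrite(f"pics/{n}0.png",p[:,:,::-1]); np.savez(f"pics/{n}0.npz",p=p,d=d)
    print(env.calibration(n))
E
```

```text
pics
{'clock': 0.0, 'qpos': array([ 1.13402043e+00,  5.33592406e-02,  1.61429137e+00,  9.03994266e-06,
        1.47598024e+00, -1.18974361e-01]), 'joint_vel': array([-4.87718566e-04,  4.82265382e-04,  6.73676565e-05, -1.05282189e-04,
       -2.10434612e-03, -2.66988680e-04]), 'joint_efforts': array([-1.23474110e-03, -3.93686700e+01, -3.70175564e+01, -1.57153727e-04,
        6.88363143e-03,  3.21727924e-06]), 'position': array([0.19501881, 0.59314657, 0.2300631 ]), 'tcp_rot': array([-4.97014648e-01, -3.10145198e+00,  3.07435687e-03]), 'wrist_force': array([-0.28136089, -0.85972227, -0.27017951]), 'moment': array([ 0.04347583, -0.01903042, -0.04337376]), 'finger_gap': 1.001059946996355}
{'fx': 437.28817132256563, 'fy': 437.28817132256563, 'cx': 273.68077430942554, 'cy': 207.9537426584635, 'T': array([[-0.72929083,  0.5133845 , -0.45229552,  0.17238648],
       [-0.68418982, -0.55143514,  0.47728773,  0.42480429],
       [-0.00437952,  0.65753756,  0.75340904,  0.77542211],
       [ 0.        ,  0.        ,  0.        ,  1.        ]])}
{'fx': 397.2199209463609, 'fy': 397.2199209463609, 'cx': 277.64540757975465, 'cy': 213.59436531865822, 'T': array([[-0.02062316,  0.98658593, -0.16193483,  0.44567875],
       [-0.99976007, -0.02154619, -0.0039458 ,  0.01833694],
       [-0.00738195,  0.1618146 ,  0.98679357,  1.08285005],
       [ 0.        ,  0.        ,  0.        ,  1.        ]])}
```

View pics/top0.png

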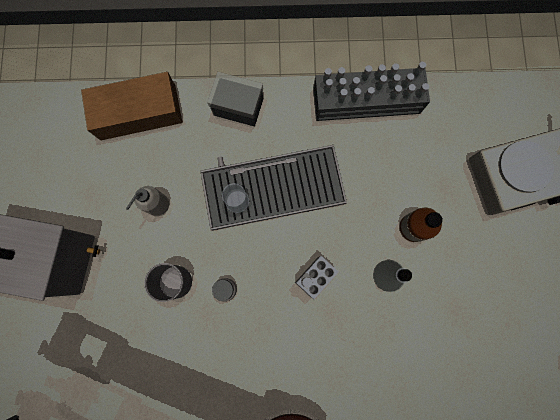

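View pics/side0.png

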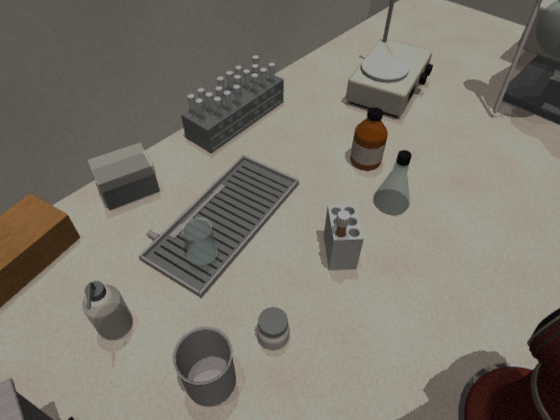

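```bash
cat > h.py <<'E'
import numpy as np,cv2
from plant import env
def load(n,i=0):
    z=np.load(f"pics/{n}{i}.npz"); return z['p'],z['d']
def cloud(n,d):
    c=env.calibration(n); v,u=np.mgrid[:420,:560]
    P=np.stack([(u-c['cx'])/c['fx']*d,-(v-c['cy'])/c['fy']*d,-d],-1)
    W=P@c['T'][:3,:3].T+c['T'][:3,3]; W[d<=0]=np.nan; return W
def ray(n,u,v,z):
    c=env.calibration(n); r=c['T'][:3,:3]@np.array([(u-c['cx'])/c['fx'],-(v-c['cy'])/c['fy'],-1]); o=c['T'][:3,3]
    return o+r*(z-o[2])/r[2]
def proj(n,P):
    c=env.calibration(n); q=np.linalg.inv(c['T'])@np.append(P,1)
    return c['cx']+c['fx']*q[0]/-q[2], c['cy']+c['fy']*q[1]/q[2]
E
python3 - <<'E'
from h import *
p,d=load("top"); W=cloud("top",d)
cv2.imwrite("pics/t0z.png",cv2.resize(p[240:310,285:355,::-1],None,fx=8,fy=8,interpolation=cv2.INTER_CUBIC))
p2,d2=load("side")
cv2.imwrite("pics/s0z.png",cv2.resize(p2[195:275,310:375,::-1],None,fx=7,fy=7,interpolation=cv2.INTER_CUBIC))
W2=cloud("side",d2)
for (x,y) in [(400,350),(250,320),(380,130)]: print(W[y,x])
# components above bench
for nm,w in(("top",W),("side",W2)):
    m=((w[:,:,2]>0.03)&(w[:,:,0]>0.25)&(w[:,:,0]<0.85)&(abs(w[:,:,1])<.5)).astype(np.uint8)
    k,l,s,c=cv2.connectedComponentsWithStats(m)
    for i in range(1,k):
        if s[i,4]>60:
            q=w[l==i]; print(nm,s[i],c[i].round(),q.min(0).round(3),q.max(0).round(3))
E
```

```text
[ 0.25553814 -0.2894886  -0.00128969]
[ 0.33949472  0.10177745 -0.00056292]
[ 0.85986777 -0.27527021 -0.00268538]
top [222 183  26  28 533] [234. 196.] [0.63  0.104 0.03 ] [0.693 0.164 0.092]
top [126 186  40  29 736] [149. 200.] [0.618 0.323 0.031] [0.687 0.387 0.161]
top [ 402  208   40   33 1044] [422. 224.] [ 0.537 -0.384  0.03 ] [ 0.615 -0.306  0.16 ]
top [295 256  43  43 786] [316. 277.] [ 0.396 -0.119  0.03 ] [ 0.501 -0.019  0.163]
top [144 263  46  39 812] [164. 282.] [0.399 0.256 0.03 ] [0.489 0.348 0.119]
top [378 262  34  28 666] [393. 275.] [ 0.413 -0.297  0.03 ] [ 0.483 -0.236  0.154]
top [212 278  24  23 425] [223. 290.] [0.394 0.137 0.031] [0.451 0.192 0.069]
side [ 351  107   37   56 1440] [370. 137.] [ 0.537 -0.372  0.03 ] [ 0.613 -0.305  0.158]
side [ 378  150   33   55 1117] [397. 180.] [ 0.414 -0.289  0.03 ] [ 0.484 -0.237  0.152]
side [ 324  204   40   58 1901] [343. 232.] [ 0.397 -0.12   0.03 ] [ 0.502 -0.018  0.163]
side [ 181  217   34   40 1078] [198. 236.] [0.63  0.103 0.03 ] [0.694 0.165 0.092]
side [  82  281   47   53 1799] [105. 307.] [0.618 0.323 0.03 ] [0.679 0.388 0.16 ]
side [257 307  32  37 962] [272. 325.] [0.392 0.141 0.03 ] [0.449 0.196 0.067]
side [ 172  326   63   75 2610] [204. 361.] [0.399 0.255 0.03 ] [0.492 0.347 0.117]
```

```bash
sleep 0
```

```text
(no output)
```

View pics/t0z.png

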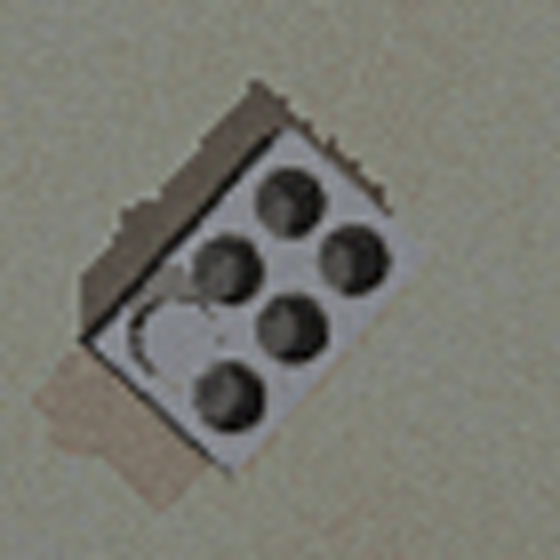

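View pics/s0z.png

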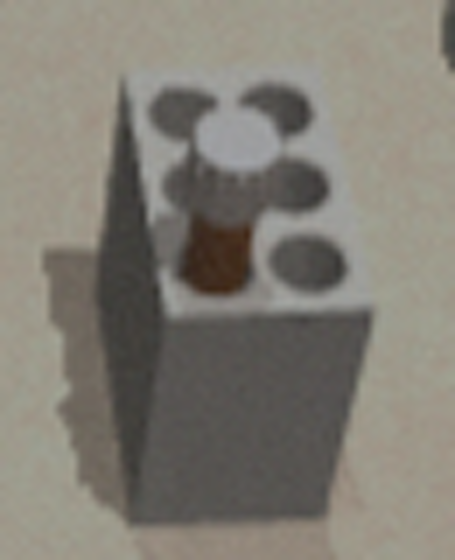

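```bash
python3 - <<'E'
from h import *
for n in("top","side"):
    p,d=load(n); W=cloud(n,d)
    reg=(W[...,0]>.37)&(W[...,0]<.53)&(W[...,1]>-.15)&(W[...,1]<.01)
    q=W[reg&(W[...,2]>.098)&(W[...,2]<.112)]
    r=cv2.minAreaRect((q[:,:2]*1000).astype(np.float32)); print(n,'block',r,np.median(q[:,2]))
    q=W[reg&(W[...,2]>.152)]
    print('cap',len(q),cv2.minEnclosingCircle((q[:,:2]*1000).astype(np.float32)),np.median(q[:,2]))
    for nm,b in dict(beaker=(.37,.52,.23,.37),jar=(.37,.48,.12,.21),ups=(.6,.72,.08,.18),wash=(.58,.72,.3,.42),reag=(.52,.64,-.4,-.29),flask=(.39,.50,-.33,-.22)).items():
        rg=(W[...,0]>b[0])&(W[...,0]<b[1])&(W[...,1]>b[2])&(W[...,1]<b[3])&(W[...,2]>.025)
        q=W[rg]; zt=np.nanmax(q[:,2]); t=q[q[:,2]>zt-.012]
        print(nm,'all',cv2.minEnclosingCircle((q[:,:2]*1000).astype(np.float32)),'top',cv2.minEnclosingCircle((t[:,:2]*1000).astype(np.float32)),zt)
    # tray: rim points
    rg=(W[...,0]>.5)&(W[...,0]<.85)&(W[...,1]>-.25)&(W[...,1]<.27)
    q=W[rg&(W[...,2]>.008)&(W[...,2]<.02)]
    print('tray',len(q),cv2.minAreaRect((q[:,:2]*1000).astype(np.float32)),q.min(0),q.max(0))
E
```

```text
top block ((448.3665466308594, -70.4828872680664), (58.360679626464844, 90.30171966552734), 45.99188995361328) 0.104066531095789
cap 89 ((436.664306640625, -41.61064529418945), 12.320441246032715) 0.15845284612202637
beaker all ((443.9256896972656, 301.7832946777344), 46.599578857421875) top ((443.9256896972656, 301.7832946777344), 46.599578857421875) 0.11889703199195922
jar all ((421.51177978515625, 166.49754333496094), 29.659040451049805) top ((421.5250549316406, 167.11175537109375), 26.308361053466797) 0.06874745477746003
ups all ((661.4002685546875, 134.75413513183594), 31.396074295043945) top ((661.46240234375, 134.84825134277344), 31.322582244873047) 0.09203328289783641
wash all ((650.1492309570312, 360.1705017089844), 40.372032165527344) top ((637.018798828125, 369.463623046875), 24.29305076599121) 0.16079585371155436
reag all ((576.658447265625, -345.095703125), 40.254459381103516) top ((577.0330810546875, -347.1051940917969), 18.4613094329834) 0.15975933740078518
flask all ((449.3917236328125, -270.0759582519531), 37.1162223815918) top ((449.1573791503906, -270.8612976074219
[... 850 characters left out ...]
 132.88558959960938), 32.526153564453125) 0.0915740265674373
wash all ((647.1654663085938, 357.5722961425781), 37.93437957763672) top ((638.6904907226562, 368.5629577636719), 24.42877769470215) 0.15950861164026364
reag all ((575.62255859375, -344.38580322265625), 40.01755905151367) top ((577.26416015625, -347.6464538574219), 19.271312713623047) 0.1582122993803451
flask all ((448.063232421875, -266.7667236328125), 36.71450424194336) top ((449.9768371582031, -271.1964416503906), 15.39159870147705) 0.15217820092520762
tray 1729 ((712.629150390625, 35.7362060546875), (199.9611358642578, 382.1212158203125), 9.88991928100586) [ 0.58256803 -0.16701066  0.00800022] [0.81470239 0.2347152  0.01998526]
```

```bash
python3 - <<'E'
from h import *
for n in("top","side"):
    p,d=load(n); W=cloud(n,d)
    a=np.radians(10)
    for it in range(4):
        ex=np.array([np.cos(a),np.sin(a)]); ey=np.array([-ex[1],ex[0]])
        rg=(W[...,0]>.5)&(W[...,0]<.85)&(W[...,1]>-.25)&(W[...,1]<.27)&(W[...,2]>.011)&(W[...,2]<.02)
        q=W[rg][:,:2]; X=q@ex; Y=q@ey
        f=[];
        c=np.median(Y)
        for y in np.arange(Y.min()+.02,Y.max()-.02,.01):
            s=(Y>y)&(Y<y+.01)
            if s.sum()>2: f.append((y+.005,X[s].min()))
        f=np.array(f); k=np.polyfit(f[:,0],f[:,1],1); r=f[:,1]-np.polyval(k,f[:,0])
        g=f[abs(r)<.004]; k=np.polyfit(g[:,0],g[:,1],1); a-=np.arctan(k[0])
    print(n,np.degrees(a),'front x\'',np.median(g[:,1]),len(f),len(g),'back',X.max(),np.percentile(X,90),'Y',Y.min(),Y.max())
    ctr=ex*(np.median(g[:,1])+.085)+ey*(Y.min()+Y.max())/2; print('tray centre',ctr)
    for o in ((.4615,.134),(.6615,.134),(.4488,-.0709)): 
        v=np.array(o)-ctr; print(v@ex,v@ey)
E
```

```text
top 10.106473084464996 front x' 0.6090885244514399 34 34 back 0.806067992710458 0.777332441657838 Y -0.27783807654426557 0.10173283040790022
tray centre [0.6987699  0.03511089]
-0.21623540777776332 0.13899031918072488
-0.01933873550802689 0.10389472901466584
-0.26469377859201915 -0.06050175158407541
side 10.124016747345648 front x' 0.609163261086079 35 35 back 0.8083497659712587 0.7776669326614869 Y -0.28095950310411466 0.10094642015968067
tray centre [0.69917615 0.03341449]
-0.216294569755905 0.14079791718096313
-0.019408652941477617 0.10564203914979511
-0.26481402251655284 -0.05867930634043859
```

Request:
{"op": "drive_tool", "data": {
  "steps": [
    {"dx": 0.0, "dy": -0.05},
    {"dx": 0.0, "dy": -0.05},
    {"spin": 1.0}
  ],
  "jaw": 0
}}

```text
$.steps[0]: bad value
```

Request:
{"op": "drive_tool", "data": {
  "steps": [
    {"dx": 0, "dy": -0.045, "dz": 0, "spin": 0},
    {"dx": 0, "dy": -0.045, "dz": 0, "spin": 0},
    {"dx": 0, "dy": 0, "dz": 0, "spin": 1}
  ],
  "jaw": 0
}}

```text
clock: 0.4
position: [0.1652, 0.5032, 0.2229]
tcp_rot: [-0.634, -3.073, 0.023]
wrist_force: [0.2, 1.1, -0.2]
finger_gap: 1.0
```

```bash
cat >> h.py <<'E'
from scipy.spatial.transform import Rotation as Ro
def go(x,y,z,head=None):
    """tool-axis displacement to a target (current axes, then axes after spin)"""
    s=env.observe(); R=Ro.from_rotvec(s['tcp_rot']).as_matrix(); p=s['position']
    h=np.degrees(np.arctan2(R[1,1],R[0,1])); 
    dl=np.array([x,y,z])-p
    print('t',round(s['clock'],2),'pos',p.round(4),'head',round(h,2),'tilt',R[2].round(3),'gap',round(s['finger_gap'],3),'F',s['wrist_force'].round(1))
    print('tool delta now',(R.T@dl).round(4))
    if head is not None:
        sp=(h-head+180)%360-180; print('spin',round(sp/5,2)); R2=Ro.from_euler('z',-sp,degrees=True).as_matrix()@R
        print('tool delta after spin',(R2.T@dl).round(4))
E
python3 -c "
from h import *
go(.4373,-.0418,.22,46.2)"
```

```text
t 0.4 pos [0.1652 0.5032 0.2229] head 66.68 tilt [ 0.001 -0.015 -1.   ] gap 1.0 F [ 0.2  1.1 -0.2]
tool delta now [-0.4657 -0.3926  0.0085]
spin 4.1
tool delta after spin [-0.5736 -0.2049  0.0056]
```

Request:
{"op": "drive_tool", "data": {
  "steps": [
    {"dx": 0, "dy": 0, "dz": 0, "spin": 1.4},
    {"dx": 0, "dy": 0, "dz": 0, "spin": 1.4},
    {"dx": 0, "dy": 0, "dz": 0, "spin": 1.4}
  ]
}}

```text
clock: 0.7
position: [0.1638, 0.5002, 0.2202]
tcp_rot: [-1.207, -2.899, 0.029]
wrist_force: [0.1, 0.1, 0.8]
finger_gap: 0.998
```

```bash
python3 -c "
from h import *
go(.4373,-.0418,.22,46.2)"
```

```text
t 0.7 pos [0.1638 0.5002 0.2202] head 44.8 tilt [-0.006 -0.018 -1.   ] gap 0.998 F [0.1 0.1 0.8]
tool delta now [-0.5772 -0.1878  0.0072]
spin -0.28
tool delta after spin [-0.5725 -0.2019  0.0074]
```

Request:
{"op": "drive_tool", "data": {
  "steps": [
    {"dx": -0.044, "dy": -0.014, "dz": 0, "spin": 0},
    {"dx": -0.044, "dy": -0.014, "dz": 0, "spin": 0},
    {"dx": -0.044, "dy": -0.014, "dz": 0, "spin": 0},
    {"dx": -0.044, "dy": -0.014, "dz": 0, "spin": 0},
    {"dx": -0.044, "dy": -0.014, "dz": 0, "spin": 0},
    {"dx": -0.044, "dy": -0.014, "dz": 0, "spin": 0},
    {"dx": -0.044, "dy": -0.014, "dz": 0, "spin": 0},
    {"dx": -0.044, "dy": -0.014, "dz": 0, "spin": 0},
    {"dx": -0.044, "dy": -0.014, "dz": 0, "spin": 0},
    {"dx": -0.044, "dy": -0.014, "dz": 0, "spin": 0},
    {"dx": 0, "dy": 0, "dz": 0, "spin": 0}
  ]
}}

```text
clock: 1.8
position: [0.3784, 0.0731, 0.221]
tcp_rot: [1.203, 2.902, -0.037]
wrist_force: [-0.8, -0.4, 1.1]
finger_gap: 0.999
```

```bash
python3 -c "
from h import *
go(.4373,-.0418,.22,46.2)"
```

```text
t 1.8 pos [0.3784 0.0731 0.221 ] head 44.94 tilt [-0.009 -0.022 -1.   ] gap 0.999 F [-0.8 -0.4  1.1]
tool delta now [-0.1229 -0.0395  0.003 ]
spin -0.25
tool delta after spin [-0.122  -0.0421  0.0031]
```

Request:
{"op": "drive_tool", "data": {
  "steps": [
    {"dx": -0.041, "dy": -0.013, "dz": 0, "spin": -0.2},
    {"dx": -0.041, "dy": -0.013, "dz": 0, "spin": 0},
    {"dx": -0.041, "dy": -0.013, "dz": 0, "spin": 0},
    {"dx": 0, "dy": 0, "dz": 0, "spin": 0}
  ]
}}

```text
clock: 2.2
position: [0.44, -0.0432, 0.2214]
tcp_rot: [-1.174, -2.911, 0.034]
wrist_force: [-0.3, 0.5, -0.4]
finger_gap: 0.998
```

```bash
python3 -c "
from h import *
go(.4373,-.0418,.22,46.2)"
```

```text
t 2.2 pos [ 0.44   -0.0432  0.2214] head 46.07 tilt [-0.006 -0.021 -1.   ] gap 0.998 F [-0.3  0.5 -0.4]
tool delta now [ 0.003  -0.0008  0.0014]
spin -0.03
tool delta after spin [ 0.003  -0.0008  0.0014]
```

Request:
{"op": "drive_tool", "data": {
  "steps": [
    {"dx": 0.002, "dy": 0, "dz": 0.03, "spin": 0},
    {"dx": 0.001, "dy": 0, "dz": 0.03, "spin": 0},
    {"dx": 0, "dy": 0, "dz": 0, "spin": 0}
  ]
}}

```text
clock: 2.5
position: [0.4371, -0.0407, 0.16]
tcp_rot: [-1.175, -2.91, 0.032]
wrist_force: [-1.2, 0.6, -0.0]
finger_gap: 0.998
```

```bash
python3 -c "
from h import *
go(.4373,-.0418,.130,46.2)"
```

```text
t 2.5 pos [ 0.4371 -0.0407  0.16  ] head 46.03 tilt [-0.005 -0.02  -1.   ] gap 0.998 F [-1.2  0.6 -0. ]
tool delta now [-0.0007 -0.0001  0.03  ]
spin -0.03
tool delta after spin [-0.0007 -0.0001  0.03  ]
```

Request:
{"op": "drive_tool", "data": {
  "steps": [
    {"dx": 0, "dy": 0, "dz": 0.015, "spin": 0},
    {"dx": 0, "dy": 0, "dz": 0.015, "spin": 0},
    {"dx": 0, "dy": 0, "dz": 0, "spin": 0}
  ]
}}

```text
clock: 2.8
position: [0.4373, -0.0391, 0.1303]
tcp_rot: [-1.171, -2.914, 0.031]
wrist_force: [0.3, -0.4, -0.0]
finger_gap: 1.0
```

Request:
{"op": "drive_tool", "data": {
  "steps": [
    {"dx": 0, "dy": 0, "dz": 0, "spin": 0},
    {"dx": 0, "dy": 0, "dz": 0, "spin": 0},
    {"dx": 0, "dy": 0, "dz": 0, "spin": 0},
    {"dx": 0, "dy": 0, "dz": 0, "spin": 0},
    {"dx": 0, "dy": 0, "dz": 0, "spin": 0},
    {"dx": 0, "dy": 0, "dz": 0, "spin": 0},
    {"dx": 0, "dy": 0, "dz": 0, "spin": 0},
    {"dx": 0, "dy": 0, "dz": 0, "spin": 0}
  ],
  "jaw": 1,
  "squeeze": 40
}}

```text
clock: 3.6
position: [0.4386, -0.0393, 0.1342]
tcp_rot: [1.168, 2.912, -0.032]
wrist_force: [-0.6, -0.3, 0.4]
finger_gap: 0.266
```

```bash
python3 -c "
from h import *
go(.4373,-.0418,.130,46.2)"
```

```text
t 3.6 pos [ 0.4386 -0.0393  0.1342] head 46.27 tilt [-0.011 -0.018 -1.   ] gap 0.266 F [-0.6 -0.3  0.4]
tool delta now [-0.0008 -0.0027  0.0043]
spin 0.01
tool delta after spin [-0.0008 -0.0027  0.0043]
```

```bash
python3 -c "
from h import *
go(.4386,-.0393,.275,46.2)"
```

```text
t 3.6 pos [ 0.4386 -0.0393  0.1342] head 46.27 tilt [-0.011 -0.018 -1.   ] gap 0.266 F [-0.6 -0.3  0.4]
tool delta now [-0.0015 -0.0026 -0.1408]
spin 0.01
tool delta after spin [-0.0015 -0.0026 -0.1408]
```

Request:
{"op": "drive_tool", "data": {
  "steps": [
    {"dx": 0, "dy": 0, "dz": -0.02, "spin": 0},
    {"dx": 0, "dy": -0.001, "dz": -0.02, "spin": 0},
    {"dx": -0.001, "dy": -0.001, "dz": -0.02, "spin": 0}
  ]
}}

```text
clock: 3.9
position: [0.4374, -0.0389, 0.1918]
tcp_rot: [-1.17, -2.915, 0.027]
wrist_force: [0.7, -0.1, -1.0]
finger_gap: 0.266
```

```bash
python3 -c "
from h import *
go(.4386,-.0393,.275,46.2)"
```

```text
t 3.9 pos [ 0.4374 -0.0389  0.1918] head 46.28 tilt [-0.006 -0.016 -1.   ] gap 0.266 F [ 0.7 -0.1 -1. ]
tool delta now [-0.0016 -0.0008 -0.0832]
spin 0.02
tool delta after spin [-0.0016 -0.0008 -0.0832]
```

Request:
{"op": "drive_tool", "data": {
  "steps": [
    {"dx": 0, "dy": 0, "dz": -0.03, "spin": 0},
    {"dx": -0.001, "dy": 0, "dz": -0.03, "spin": 0},
    {"dx": 0, "dy": 0, "dz": -0.025, "spin": 0}
  ]
}}

```text
clock: 4.2
position: [0.4388, -0.0375, 0.2784]
tcp_rot: [-1.169, -2.916, 0.023]
wrist_force: [0.5, 0.2, 0.2]
finger_gap: 0.264
```

```bash
python3 - <<'E'
from h import *
for n in("side",):
    p,d=env.camera(n); cv2.imwrite(f"pics/{n}1.png",p[:,:,::-1])
go(.445,.300,.275,46.2)
E
```

```text
t 4.25 pos [ 0.4407 -0.0379  0.2835] head 46.29 tilt [-0.012 -0.01  -1.   ] gap 0.263 F [ 0.5 -0.   2.1]
tool delta now [0.2304 0.2473 0.0033]
spin 0.02
tool delta after spin [0.2308 0.2469 0.0033]
```

View pics/side1.png

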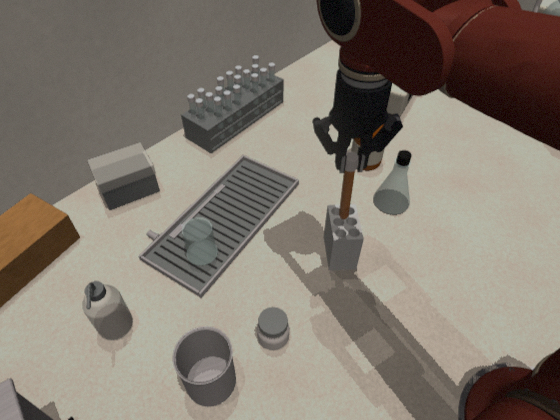

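Request:
{"op": "drive_tool", "data": {
  "steps": [
    {"dx": 0.02, "dy": 0.02, "dz": 0, "spin": 0},
    {"dx": 0.03, "dy": 0.03, "dz": 0, "spin": 0},
    {"dx": 0.03, "dy": 0.03, "dz": 0, "spin": 0},
    {"dx": 0.03, "dy": 0.03, "dz": 0, "spin": 0},
    {"dx": 0.03, "dy": 0.03, "dz": 0, "spin": 0},
    {"dx": 0.03, "dy": 0.03, "dz": 0, "spin": 0},
    {"dx": 0.03, "dy": 0.03, "dz": 0, "spin": 0},
    {"dx": 0.02, "dy": 0.02, "dz": 0, "spin": 0},
    {"dx": 0, "dy": 0, "dz": 0, "spin": 0}
  ]
}}

```text
clock: 5.15
position: [0.4367, 0.2863, 0.2802]
tcp_rot: [1.169, 2.898, -0.006]
wrist_force: [0.3, -0.4, -0.8]
finger_gap: 0.266
```

```bash
python3 - <<'E'
from h import *
go(.431,.315,.275,46.2)
E
```

```text
t 5.15 pos [0.4367 0.2863 0.2802] head 46.07 tilt [-0.017  0.003 -1.   ] gap 0.266 F [ 0.3 -0.4 -0.8]
tool delta now [0.0241 0.0167 0.0048]
spin -0.03
tool delta after spin [0.0241 0.0168 0.0048]
```

Request:
{"op": "drive_tool", "data": {
  "steps": [
    {"dx": 0.024, "dy": 0.017, "dz": 0, "spin": 0},
    {"dx": 0, "dy": 0, "dz": 0.02, "spin": 0},
    {"dx": 0, "dy": 0, "dz": 0, "spin": 0}
  ]
}}

```text
clock: 5.45
position: [0.4314, 0.3158, 0.2584]
tcp_rot: [1.167, 2.899, -0.006]
wrist_force: [0.3, -0.5, -1.5]
finger_gap: 0.267
```

```bash
python3 - <<'E'
from h import *
for n in("side","top"):
    p,d=env.camera(n); cv2.imwrite(f"pics/{n}2.png",cv2.resize(p[:,:,::-1][240:400,120:320] if n=="side" else p[:,:,::-1][230:320,100:220],None,fx=4,fy=4))
go(.431,.315,.135,46.2)
E
```

```text
t 5.55 pos [0.4329 0.3162 0.262 ] head 46.07 tilt [-0.019  0.008 -1.   ] gap 0.266 F [ 0.1  0.1 -0.4]
tool delta now [ 0.0029 -0.0032  0.1269]
spin -0.03
tool delta after spin [ 0.0029 -0.0032  0.1269]
```

View pics/side2.png

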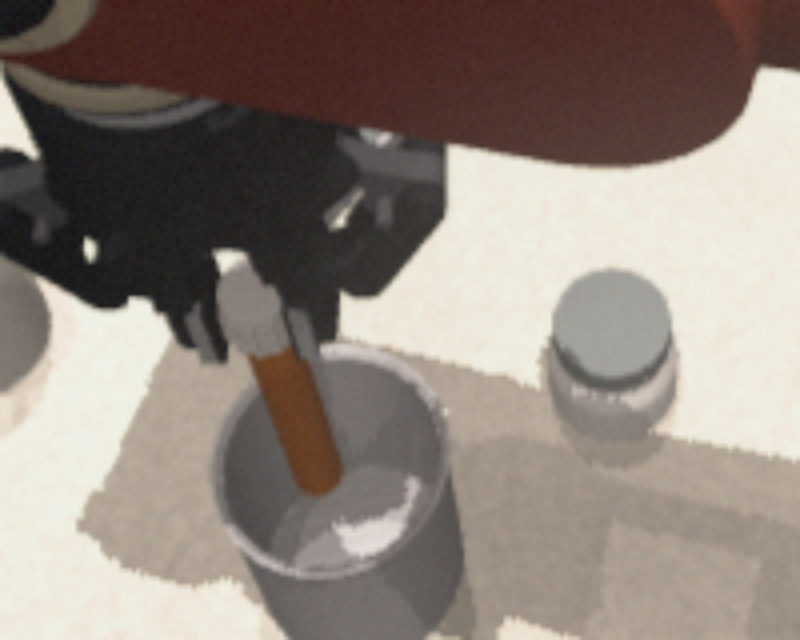

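```bash
python3 - <<'E'
from h import *
print(ray("side",199.5,362,.14), ray("side",120+250/4,240+270/4,.288))
E
```

```text
[0.42748331 0.3170186  0.14      ] [0.43576528 0.31183724 0.288     ]
```

View pics/top2.png

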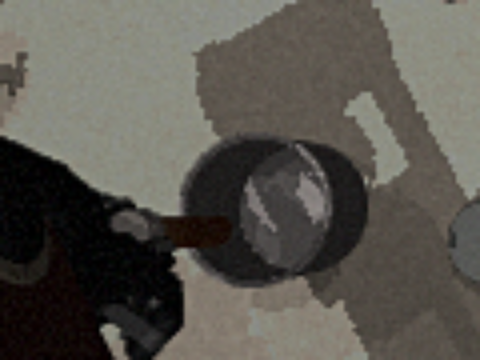

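Request:
{"op": "drive_tool", "data": {
  "steps": [
    {"dx": 0, "dy": 0, "dz": 0.025, "spin": 0},
    {"dx": 0, "dy": 0, "dz": 0.025, "spin": 0},
    {"dx": 0, "dy": 0, "dz": 0.025, "spin": 0},
    {"dx": 0, "dy": 0, "dz": 0.025, "spin": 0},
    {"dx": 0, "dy": 0, "dz": 0.015, "spin": 0}
  ]
}}

```text
clock: 6.05
position: [0.4426, 0.3147, 0.1548]
tcp_rot: [1.172, 2.879, 0.024]
wrist_force: [0.0, 0.0, -1.3]
finger_gap: 0.263
```

```bash
python3 - <<'E'
from h import *
go(.431,.315,.131,46.2)
E
```

```text
t 6.05 pos [0.4426 0.3147 0.1548] head 45.73 tilt [-0.025  0.027 -0.999] gap 0.263 F [ 0.   0.  -1.3]
tool delta now [ 0.0091 -0.0086  0.0234]
spin -0.09
tool delta after spin [ 0.0092 -0.0085  0.0234]
```

Request:
{"op": "drive_tool", "data": {
  "steps": [
    {"dx": 0.006, "dy": -0.006, "dz": 0.008, "spin": 0},
    {"dx": 0.002, "dy": -0.002, "dz": 0.008, "spin": 0},
    {"dx": 0, "dy": 0, "dz": 0.004, "spin": 0}
  ]
}}

```text
clock: 6.35
position: [0.4322, 0.3138, 0.1343]
tcp_rot: [1.174, 2.878, 0.025]
wrist_force: [0.0, 1.0, -1.1]
finger_gap: 0.266
```

```bash
python3 - <<'E'
from h import *
go(.431,.315,.131,46.2)
E
```

```text
t 6.35 pos [0.4322 0.3138 0.1343] head 45.61 tilt [-0.025  0.028 -0.999] gap 0.266 F [ 0.   1.  -1.1]
tool delta now [ 0.0018 -0.      0.0032]
spin -0.12
tool delta after spin [0.0018 0.     0.0032]
```

Request:
{"op": "drive_tool", "data": {
  "steps": [
    {"dx": 0, "dy": 0, "dz": 0.003, "spin": 0},
    {"dx": 0, "dy": 0, "dz": 0.002, "spin": 0}
  ]
}}

```text
clock: 6.55
position: [0.433, 0.3142, 0.1304]
tcp_rot: [1.174, 2.876, 0.028]
wrist_force: [-0.5, 0.7, -1.0]
finger_gap: 0.263
```

Request:
{"op": "drive_tool", "data": {
  "steps": [
    {"dx": 0, "dy": 0, "dz": 0, "spin": 0},
    {"dx": 0, "dy": 0, "dz": 0, "spin": 0},
    {"dx": 0, "dy": 0, "dz": 0, "spin": 0},
    {"dx": 0, "dy": 0, "dz": 0, "spin": 0},
    {"dx": 0, "dy": 0, "dz": 0, "spin": 0}
  ],
  "jaw": 0
}}

```text
clock: 7.05
position: [0.4346, 0.3152, 0.1329]
tcp_rot: [1.172, 2.874, 0.034]
wrist_force: [0.3, 0.2, -0.6]
finger_gap: 1.0
```

```bash
python3 - <<'E'
from h import *
go(.431,.315,.131,46.2)
p,d=env.camera("side"); cv2.imwrite("pics/side3.png",cv2.resize(p[:,:,::-1][240:400,120:320],None,fx=4,fy=4))
E
```

```text
t 7.05 pos [0.4346 0.3152 0.1329] head 45.64 tilt [-0.027  0.034 -0.999] gap 1.0 F [ 0.3  0.2 -0.6]
tool delta now [ 0.0025 -0.0027  0.0017]
spin -0.11
tool delta after spin [ 0.0025 -0.0027  0.0017]
```

View pics/side3.png

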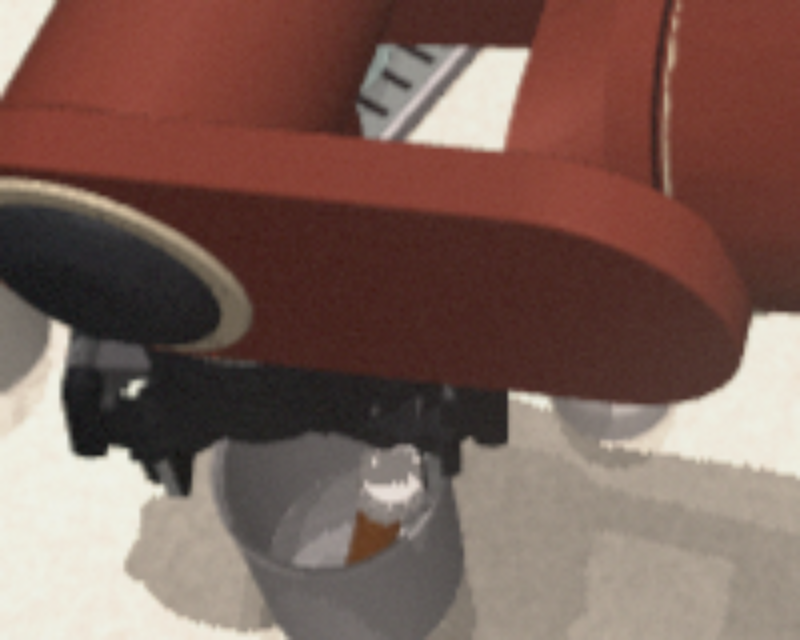

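Request:
{"op": "drive_tool", "data": {
  "steps": [
    {"dx": -0.001, "dy": 0.001, "dz": -0.025, "spin": 0},
    {"dx": -0.001, "dy": 0.001, "dz": -0.03, "spin": 0},
    {"dx": -0.001, "dy": 0.001, "dz": -0.03, "spin": 0}
  ]
}}

```text
clock: 7.4
position: [0.4319, 0.3129, 0.2136]
tcp_rot: [1.175, 2.881, 0.018]
wrist_force: [1.0, -0.1, -0.1]
finger_gap: 1.0
```

```bash
python3 - <<'E'
from h import *
go(.4488,-.0709,.20,46.2)
p,d=env.camera("side"); cv2.imwrite("pics/side4.png",cv2.resize(p[:,:,::-1][240:400,120:320],None,fx=4,fy=4))
E
```

```text
t 7.4 pos [0.4319 0.3129 0.2136] head 45.63 tilt [-0.023  0.022 -0.999] gap 1.0 F [ 1.  -0.1 -0.1]
tool delta now [-0.2802 -0.2628  0.0143]
spin -0.11
tool delta after spin [-0.2776 -0.2655  0.0142]
```

View pics/side4.png

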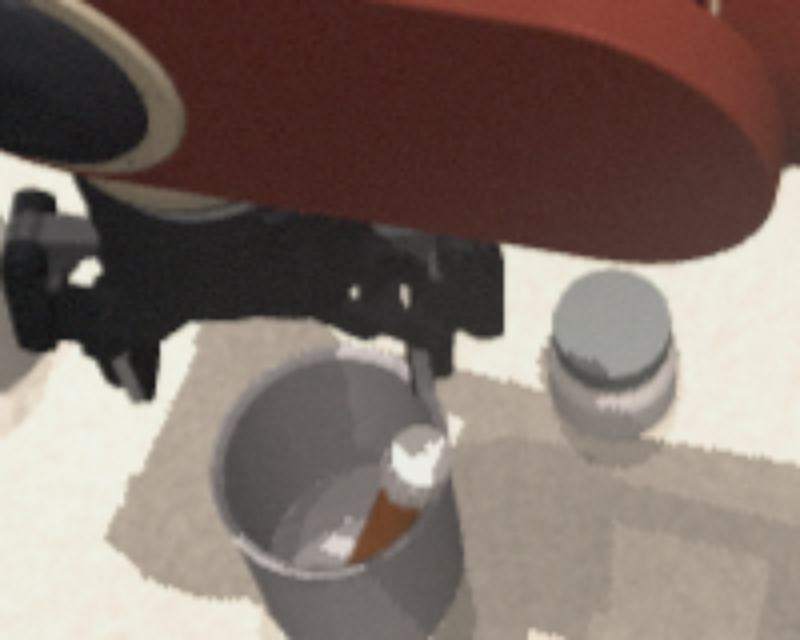

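Request:
{"op": "drive_tool", "data": {
  "steps": [
    {"dx": -0.024, "dy": -0.022, "dz": 0, "spin": 0},
    {"dx": -0.024, "dy": -0.022, "dz": 0, "spin": 0},
    {"dx": -0.024, "dy": -0.022, "dz": 0, "spin": 0},
    {"dx": -0.024, "dy": -0.022, "dz": 0, "spin": 0},
    {"dx": -0.024, "dy": -0.022, "dz": 0, "spin": 0},
    {"dx": -0.024, "dy": -0.022, "dz": 0, "spin": 0},
    {"dx": -0.024, "dy": -0.022, "dz": 0, "spin": 0},
    {"dx": -0.024, "dy": -0.022, "dz": 0, "spin": 0},
    {"dx": -0.024, "dy": -0.022, "dz": 0, "spin": 0},
    {"dx": -0.024, "dy": -0.022, "dz": 0, "spin": 0},
    {"dx": -0.02, "dy": -0.02, "dz": 0, "spin": 0},
    {"dx": 0, "dy": 0, "dz": 0, "spin": 0}
  ]
}}

```text
clock: 8.65
position: [0.4562, -0.0505, 0.2223]
tcp_rot: [1.163, 2.867, 0.042]
wrist_force: [1.0, 0.8, -0.0]
finger_gap: 0.997
```

```bash
python3 - <<'E'
from h import *
go(.4488,-.0709,.20,46.2)
E
```

```text
t 8.65 pos [ 0.4562 -0.0505  0.2223] head 45.89 tilt [-0.034  0.043 -0.998] gap 0.997 F [ 1.   0.8 -0. ]
tool delta now [-0.0081 -0.0208  0.0218]
spin -0.06
tool delta after spin [-0.008  -0.0208  0.0218]
```

Request:
{"op": "drive_tool", "data": {
  "steps": [
    {"dx": -0.008, "dy": -0.021, "dz": 0.02, "spin": 0},
    {"dx": 0, "dy": 0, "dz": 0.045, "spin": 0}
  ]
}}

```text
clock: 8.85
position: [0.4558, -0.0728, 0.1632]
tcp_rot: [1.158, 2.851, 0.044]
wrist_force: [0.6, 0.0, 0.1]
finger_gap: 1.005
```

```bash
python3 - <<'E'
from h import *
go(.4488,-.0709,.12,46.2)
s=env.observe(); print(Ro.from_rotvec(s['tcp_rot']).as_matrix()[:,2],s['qpos'],s['joint_vel'])
E
```

```text
t 8.85 pos [ 0.4558 -0.0728  0.1632] head 45.87 tilt [-0.048  0.051 -0.998] gap 1.005 F [0.6 0.  0.1]
tool delta now [ 0.0084 -0.0057  0.0426]
spin -0.07
tool delta after spin [ 0.0084 -0.0057  0.0426]
[ 0.06993751  0.00270402 -0.99754771] [-0.33556182 -0.35822324  2.09533091  0.0262875   1.33934826 -1.14005274] [ 0.06574806  0.48026262  0.4414637   0.03922888 -0.92816204  0.0246655 ]
```

Request:
{"op": "drive_tool", "data": {
  "steps": [
    {"dx": 0.008, "dy": -0.006, "dz": 0.036, "spin": 0}
  ]
}}

```text
clock: 8.95
position: [0.4488, -0.0713, 0.1254]
tcp_rot: [1.158, 2.85, 0.045]
wrist_force: [-0.1, -0.3, -0.5]
finger_gap: 1.0
```

```bash
python3 - <<'E'
from h import *
go(.4488,-.0709,.066,46.2)
s=env.observe(); print(Ro.from_rotvec(s['tcp_rot']).as_matrix()[:,2])
E
```

```text
t 8.95 pos [ 0.4488 -0.0713  0.1254] head 45.84 tilt [-0.049  0.052 -0.997] gap 1.0 F [-0.1 -0.3 -0.5]
tool delta now [ 0.0032 -0.0028  0.0593]
spin -0.07
tool delta after spin [ 0.0032 -0.0028  0.0593]
[ 0.07123762  0.00275845 -0.99745556]
```

Request:
{"op": "drive_tool", "data": {
  "steps": [
    {"dx": 0.002, "dy": -0.001, "dz": 0.03, "spin": 0},
    {"dx": 0.001, "dy": -0.001, "dz": 0.025, "spin": 0}
  ]
}}

```text
clock: 9.15
position: [0.4476, -0.0687, 0.0666]
tcp_rot: [1.159, 2.852, 0.046]
wrist_force: [-0.8, 0.1, 0.3]
finger_gap: 1.001
```

```bash
python3 - <<'E'
from h import *
go(.4488,-.0709,.066,46.2)
s=env.observe(); print(Ro.from_rotvec(s['tcp_rot']).as_matrix()[:,2])
E
```

```text
t 9.15 pos [ 0.4476 -0.0687  0.0666] head 45.85 tilt [-0.047  0.052 -0.998] gap 1.001 F [-0.8  0.1  0.3]
tool delta now [-0.0024 -0.0008  0.0006]
spin -0.07
tool delta after spin [-0.0024 -0.0008  0.0006]
[ 0.06997392  0.00410551 -0.99754037]
```

Request:
{"op": "drive_tool", "data": {
  "steps": [
    {"dx": -0.002, "dy": -0.001, "dz": 0.002, "spin": 0},
    {"dx": 0, "dy": 0, "dz": 0.001, "spin": 0},
    {"dx": 0, "dy": 0, "dz": 0.001, "spin": 0},
    {"dx": 0, "dy": 0, "dz": 0, "spin": 0}
  ],
  "jaw": 1,
  "squeeze": 70
}}

```text
clock: 9.55
position: [0.4466, -0.0683, 0.0606]
tcp_rot: [1.158, 2.859, 0.047]
wrist_force: [0.2, -0.5, -8.4]
finger_gap: 0.669
```

```bash
python3 - <<'E'
from h import *
go(.4488,-.0709,.1,10.1)
s=env.observe(); print(Ro.from_rotvec(s['tcp_rot']).as_matrix()[:,2])
p,d=env.camera("side"); cv2.imwrite("pics/side5.png",p[:,:,::-1])
E
```

```text
t 9.55 pos [ 0.4466 -0.0683  0.0606] head 45.96 tilt [-0.041  0.049 -0.998] gap 0.669 F [ 0.2 -0.5 -8.4]
tool delta now [-0.0049  0.0016 -0.0392]
spin 7.17
tool delta after spin [-0.0045  0.0036 -0.0391]
[ 0.06355979  0.00685783 -0.99795447]
```

View pics/side5.png

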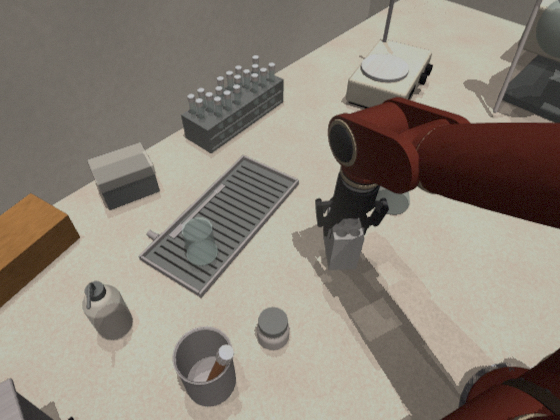

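Request:
{"op": "drive_tool", "data": {
  "steps": [
    {"dx": 0, "dy": 0, "dz": -0.02, "spin": 0},
    {"dx": 0, "dy": 0, "dz": -0.01, "spin": 1},
    {"dx": 0, "dy": 0, "dz": 0, "spin": 1.5},
    {"dx": 0, "dy": 0, "dz": 0, "spin": 1.5},
    {"dx": 0, "dy": 0, "dz": 0, "spin": 1.5},
    {"dx": 0, "dy": 0, "dz": 0, "spin": 1.5}
  ]
}}

```text
clock: 10.2
position: [0.4381, -0.0652, 0.0844]
tcp_rot: [2.009, 2.374, 0.068]
wrist_force: [-0.2, 0.1, -8.9]
finger_gap: 0.671
```

```bash
python3 - <<'E'
from h import *
go(.580,-.0261,.085,10.1)
s=env.observe(); print(Ro.from_rotvec(s['tcp_rot']).as_matrix()[:,2])
E
```

```text
t 10.2 pos [ 0.4381 -0.0652  0.0844] head 9.5 tilt [ 0.005  0.054 -0.999] gap 0.671 F [-0.2  0.1 -8.9]
tool delta now [0.0151 0.1462 0.0073]
spin -0.12
tool delta after spin [0.0135 0.1464 0.0073]
[ 0.05200461  0.01350358 -0.99855554]
```

Request:
{"op": "drive_tool", "data": {
  "steps": [
    {"dx": 0.003, "dy": 0.03, "dz": 0.001, "spin": -0.1},
    {"dx": 0.003, "dy": 0.03, "dz": 0.001, "spin": 0},
    {"dx": 0.003, "dy": 0.03, "dz": 0.001, "spin": 0},
    {"dx": 0.003, "dy": 0.03, "dz": 0.001, "spin": 0},
    {"dx": 0.003, "dy": 0.02, "dz": 0.001, "spin": 0}
  ]
}}

```text
clock: 10.7
position: [0.5688, -0.0233, 0.077]
tcp_rot: [2.015, 2.388, 0.059]
wrist_force: [0.1, -0.4, -8.5]
finger_gap: 0.673
```

```bash
python3 - <<'E'
from h import *
go(.580,-.0261,.066,10.1)
s=env.observe(); print(Ro.from_rotvec(s['tcp_rot']).as_matrix()[:,2])
p,d=env.camera("side"); cv2.imwrite("pics/side6.png",cv2.resize(p[:,:,::-1][120:300,160:400],None,fx=3.3,fy=3.3))
E
```

```text
t 10.7 pos [ 0.5688 -0.0233  0.077 ] head 9.67 tilt [ 0.012  0.04  -0.999] gap 0.673 F [ 0.1 -0.4 -8.5]
tool delta now [-0.0048  0.0101  0.0113]
spin -0.09
tool delta after spin [-0.0048  0.0101  0.0113]
[ 0.03708513  0.01801001 -0.9991498 ]
```

View pics/side6.png

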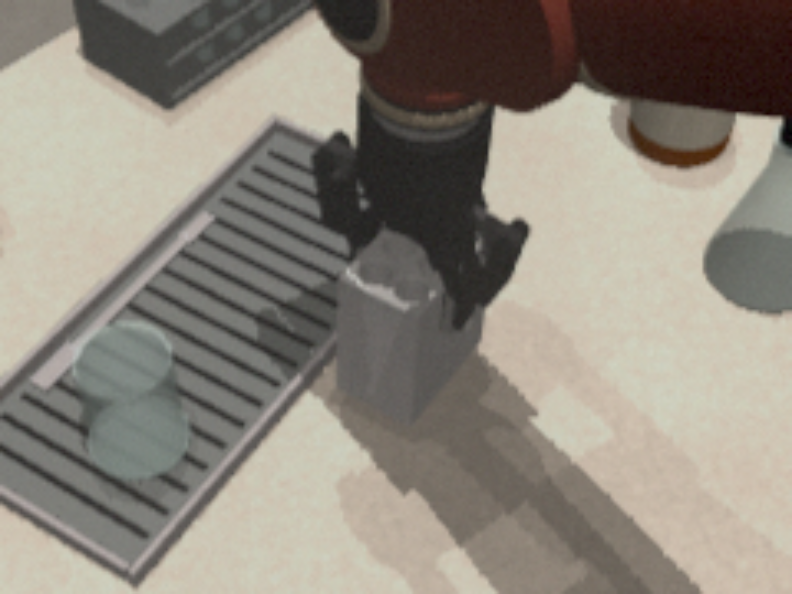

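Request:
{"op": "drive_tool", "data": {
  "steps": [
    {"dx": -0.002, "dy": 0.005, "dz": 0.009, "spin": -0.1},
    {"dx": -0.001, "dy": 0.003, "dz": 0.003, "spin": 0}
  ]
}}

```text
clock: 10.95
position: [0.5794, -0.0226, 0.063]
tcp_rot: [2.004, 2.399, 0.062]
wrist_force: [-0.4, 0.0, -9.0]
finger_gap: 0.673
```

```bash
python3 - <<'E'
from h import *
go(.5887,-.0261,.0606,10.1)
s=env.observe(); print(Ro.from_rotvec(s['tcp_rot']).as_matrix()[:,2])
E
```

```text
t 10.95 pos [ 0.5794 -0.0226  0.063 ] head 10.26 tilt [ 0.014  0.04  -0.999] gap 0.673 F [-0.4  0.  -9. ]
tool delta now [-0.0051  0.0085  0.0027]
spin 0.03
tool delta after spin [-0.0051  0.0085  0.0027]
[ 0.03685922  0.02056272 -0.99910889]
```

Request:
{"op": "drive_tool", "data": {
  "steps": [
    {"dx": -0.002, "dy": 0.004, "dz": 0.001, "spin": 0},
    {"dx": -0.001, "dy": 0.003, "dz": 0.001, "spin": 0}
  ]
}}

```text
clock: 11.15
position: [0.5832, -0.0229, 0.0624]
tcp_rot: [2.013, 2.407, 0.053]
wrist_force: [-8.2, 1.7, 5.8]
finger_gap: 0.677
```

```bash
python3 - <<'E'
from h import *
go(.5887,-.0261,.0606,10.1)
p,d=env.camera("side"); cv2.imwrite("pics/side7.png",cv2.resize(p[:,:,::-1][150:270,220:330],None,fx=5,fy=5))
E
```

```text
t 11.15 pos [ 0.5832 -0.0229  0.0624] head 10.16 tilt [ 0.019  0.028 -0.999] gap 0.677 F [-8.2  1.7  5.8]
tool delta now [-0.0041  0.0048  0.0018]
spin 0.01
tool delta after spin [-0.0041  0.0048  0.0018]
```

View pics/side7.png

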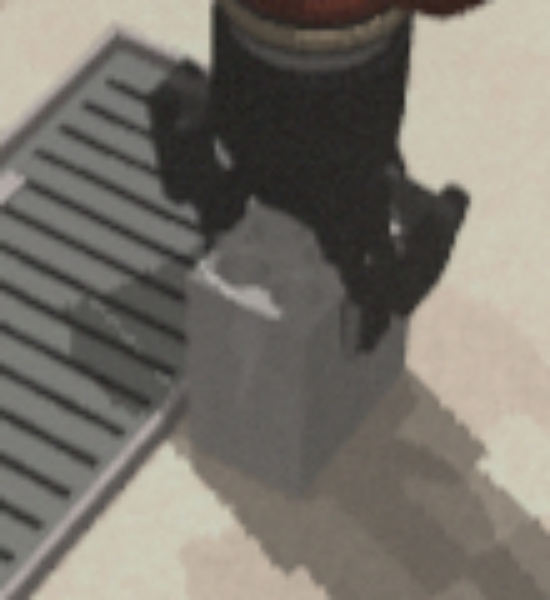

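Request:
{"op": "drive_tool", "data": {
  "steps": [
    {"dx": 0, "dy": 0, "dz": 0, "spin": 0},
    {"dx": 0, "dy": 0, "dz": 0, "spin": 0},
    {"dx": 0, "dy": 0, "dz": 0, "spin": 0},
    {"dx": 0, "dy": 0, "dz": 0, "spin": 0}
  ],
  "jaw": 0
}}

```text
clock: 11.6
position: [0.588, -0.0244, 0.0688]
tcp_rot: [2.007, 2.397, 0.063]
wrist_force: [0.2, -0.3, 0.1]
finger_gap: 1.001
```

```bash
python3 - <<'E'
from h import *
go(.5887,-.0261,.0606,10.1)
p,d=env.camera("side"); cv2.imwrite("pics/side8.png",cv2.resize(p[:,:,::-1][150:270,220:330],None,fx=5,fy=5))
E
```

```text
t 11.6 pos [ 0.588  -0.0244  0.0688] head 10.1 tilt [ 0.015  0.04  -0.999] gap 1.001 F [ 0.2 -0.3  0.1]
tool delta now [-0.002   0.0001  0.0082]
spin 0.0
tool delta after spin [-0.002   0.0001  0.0082]
```

View pics/side8.png

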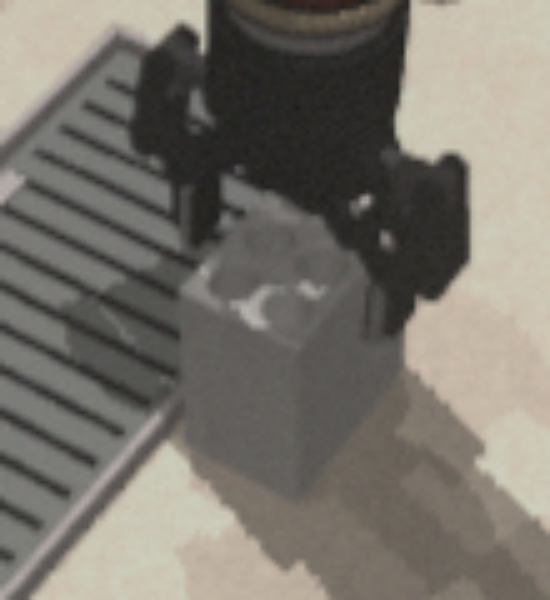

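Request:
{"op": "drive_tool", "data": {
  "steps": [
    {"dx": 0, "dy": 0.001, "dz": -0.02, "spin": 0},
    {"dx": 0, "dy": 0.001, "dz": -0.03, "spin": 0},
    {"dx": 0, "dy": 0.001, "dz": -0.03, "spin": 0},
    {"dx": 0, "dy": -0.03, "dz": -0.01, "spin": 0},
    {"dx": 0, "dy": -0.04, "dz": 0, "spin": 0},
    {"dx": 0, "dy": -0.04, "dz": 0, "spin": 0}
  ]
}}

```text
clock: 12.25
position: [0.4811, -0.0458, 0.1604]
tcp_rot: [2.001, 2.395, 0.067]
wrist_force: [0.1, -0.4, 0.1]
finger_gap: 0.997
```

```bash
python3 - <<'E'
from h import *
for n in("side","top"):
    p,d=env.camera(n); np.savez(f"pics/{n}9.npz",p=p,d=d); cv2.imwrite(f"pics/{n}9.png",cv2.resize(p[:,:,::-1][130:290,200:400],None,fx=4,fy=4))
    W=cloud(n,d)
    reg=(W[...,0]>.5)&(W[...,0]<.68)&(W[...,1]>-.12)&(W[...,1]<.08)&(W[...,2]>.098)&(W[...,2]<.112)
    q=W[reg]; print(len(q),cv2.minAreaRect((q[:,:2]*1000).astype(np.float32)),np.median(q[:,2]))
go(.5887,-.0261,.0606,10.1)
E
```

```text
755 ((583.2633666992188, -24.036922454833984), (59.91178512573242, 93.09549713134766), 10.157073020935059) 0.10425333828217453
520 ((582.2825317382812, -23.313888549804688), (58.52504348754883, 90.0056381225586), 10.319746971130371) 0.10400620464335497
t 12.35 pos [ 0.4776 -0.0455  0.1581] head 10.12 tilt [ 0.014  0.042 -0.999] gap 0.998 F [ 0.4  0.4 -0.5]
tool delta now [-0.0018  0.1086  0.1021]
spin 0.0
tool delta after spin [-0.0018  0.1086  0.1021]
```

View pics/top9.png

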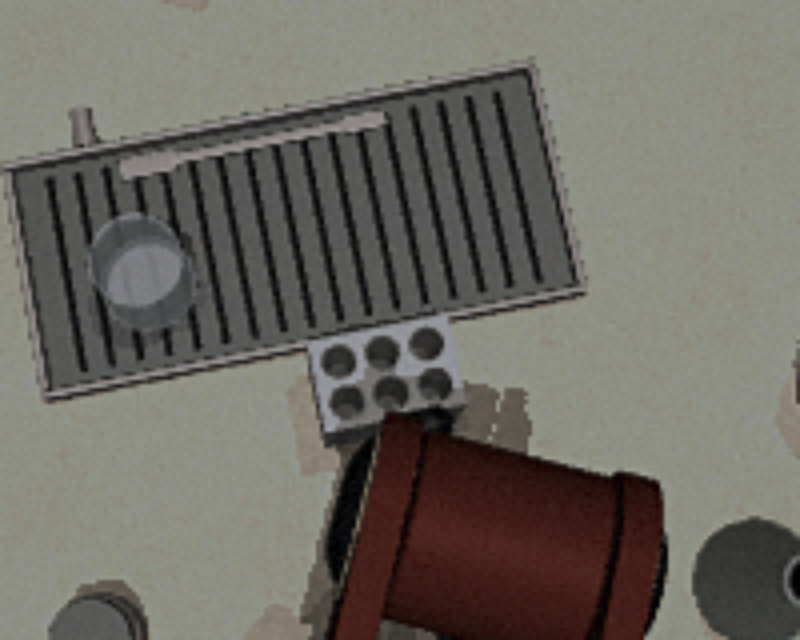

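View pics/side9.png

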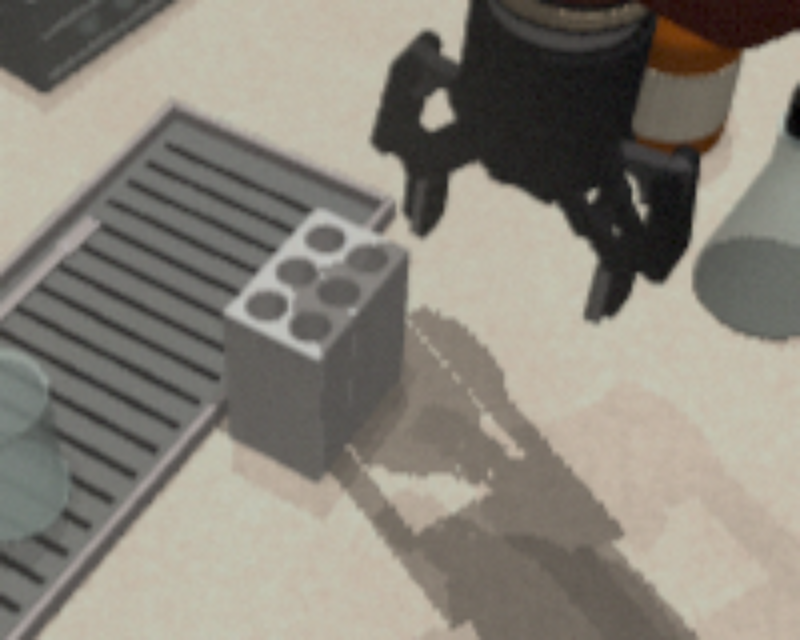

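Request:
{"op": "drive_tool", "data": {
  "steps": [
    {"dx": 0.003, "dy": 0.005, "dz": 0.04, "spin": 0},
    {"dx": 0, "dy": 0.003, "dz": 0.04, "spin": 0},
    {"dx": 0, "dy": 0, "dz": 0.03, "spin": 0},
    {"dx": 0, "dy": 0, "dz": 0.015, "spin": 0}
  ],
  "jaw": 1
}}

```text
clock: 12.75
position: [0.4969, -0.0401, 0.0371]
tcp_rot: [1.997, 2.382, 0.077]
wrist_force: [-0.6, -0.7, 0.6]
finger_gap: 0.329
```

```bash
python3 - <<'E'
from h import *
go(.583,-.0237,.03,10.1)
p,d=env.camera("side"); cv2.imwrite("pics/side10.png",cv2.resize(p[:,:,::-1][130:290,220:420],None,fx=4,fy=4))
E
```

```text
t 12.75 pos [ 0.4969 -0.0401  0.0371] head 10.03 tilt [ 0.007  0.059 -0.998] gap 0.329 F [-0.6 -0.7  0.6]
tool delta now [0.0011 0.0871 0.0122]
spin -0.01
tool delta after spin [0.001  0.0871 0.0122]
```

View pics/side10.png

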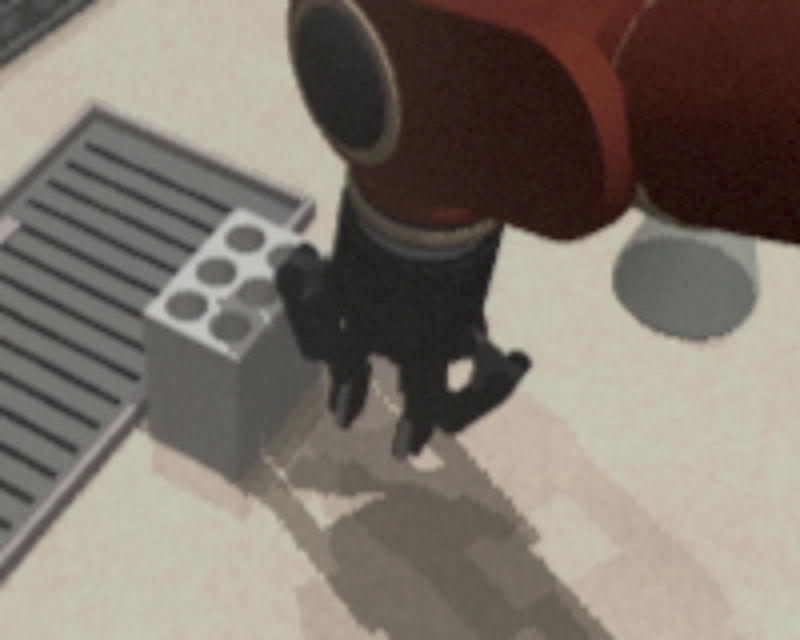

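Request:
{"op": "drive_tool", "data": {
  "steps": [
    {"dx": 0, "dy": -0.02, "dz": -0.012, "spin": 1.6},
    {"dx": 0, "dy": 0, "dz": 0, "spin": 1.6},
    {"dx": 0, "dy": 0, "dz": 0, "spin": 1.6},
    {"dx": 0, "dy": 0, "dz": 0, "spin": 1.6},
    {"dx": 0, "dy": 0, "dz": 0, "spin": 1.6},
    {"dx": 0, "dy": 0, "dz": 0, "spin": 1.6},
    {"dx": 0, "dy": 0, "dz": 0, "spin": 1.6},
    {"dx": 0, "dy": 0, "dz": 0, "spin": 1.6},
    {"dx": 0, "dy": 0, "dz": 0, "spin": 1.6},
    {"dx": 0, "dy": 0, "dz": 0, "spin": 1.6},
    {"dx": 0, "dy": 0, "dz": 0, "spin": 1.6}
  ]
}}

```text
clock: 13.9
position: [0.4853, -0.045, 0.056]
tcp_rot: [-3.121, -0.23, -0.108]
wrist_force: [-0.0, 0.2, 0.6]
finger_gap: -0.002
```

```bash
python3 - <<'E'
from h import *
go(.583,-.0237,.05,-79.8)
E
```

```text
t 13.9 pos [ 0.4853 -0.045   0.056 ] head -81.54 tilt [ 0.07  -0.005 -0.998] gap -0.002 F [-0.   0.2  0.6]
tool delta now [ 0.0991 -0.0067  0.013 ]
spin -0.35
tool delta after spin [ 0.0992 -0.0037  0.013 ]
```

Request:
{"op": "drive_tool", "data": {
  "steps": [
    {"dx": 0.025, "dy": -0.003, "dz": 0.004, "spin": -0.35},
    {"dx": 0.025, "dy": 0, "dz": 0.004, "spin": 0}
  ]
}}

```text
clock: 14.1
position: [0.5362, -0.0342, 0.0536]
tcp_rot: [-3.119, -0.274, -0.113]
wrist_force: [0.3, 0.2, 0.1]
finger_gap: 0.003
```

```bash
python3 - <<'E'
from h import *
go(.583,-.0237,.05,-79.8)
E
```

```text
t 14.1 pos [ 0.5362 -0.0342  0.0536] head -79.97 tilt [ 0.072 -0.002 -0.997] gap 0.003 F [0.3 0.2 0.1]
tool delta now [ 0.0475 -0.0022  0.0071]
spin -0.03
tool delta after spin [ 0.0475 -0.002   0.0071]
```

Request:
{"op": "drive_tool", "data": {
  "steps": [
    {"dx": 0.008, "dy": 0, "dz": 0.001, "spin": 0},
    {"dx": 0.005, "dy": 0, "dz": 0.001, "spin": 0}
  ]
}}

```text
clock: 14.3
position: [0.55, -0.0321, 0.0542]
tcp_rot: [-3.12, -0.277, -0.104]
wrist_force: [-10.5, -1.5, 8.2]
finger_gap: -0.003
```

Request:
{"op": "drive_tool", "data": {
  "steps": [
    {"dx": 0.005, "dy": 0, "dz": 0.001, "spin": 0}
  ]
}}

```text
clock: 14.4
position: [0.5535, -0.0316, 0.054]
tcp_rot: [-3.121, -0.279, -0.095]
wrist_force: [-10.3, -1.2, 6.8]
finger_gap: 0.001
```

```bash
python3 - <<'E'
from h import *
go(.583,-.0237,.05,-79.8)
p,d=env.camera("side"); cv2.imwrite("pics/side11.png",cv2.resize(p[:,:,::-1][130:290,220:420],None,fx=4,fy=4))
E
```

```text
t 14.4 pos [ 0.5535 -0.0316  0.054 ] head -79.79 tilt [ 0.061 -0.002 -0.998] gap 0.001 F [-10.3  -1.2   6.8]
tool delta now [ 0.0301 -0.0025  0.0059]
spin 0.0
tool delta after spin [ 0.0301 -0.0025  0.0059]
```

View pics/side11.png

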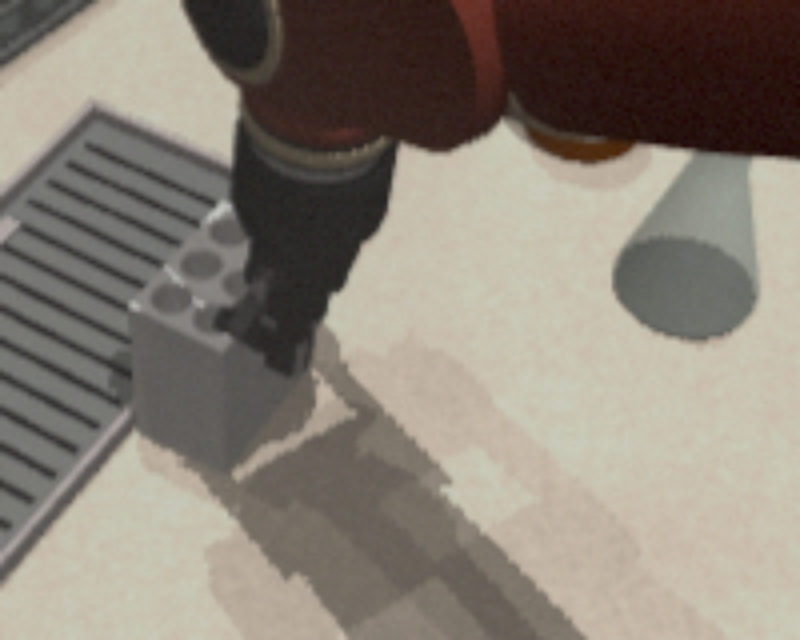

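Request:
{"op": "drive_tool", "data": {
  "steps": [
    {"dx": -0.02, "dy": 0, "dz": 0, "spin": 0},
    {"dx": 0, "dy": 0, "dz": -0.03, "spin": 0},
    {"dx": 0, "dy": 0, "dz": 0, "spin": 0}
  ]
}}

```text
clock: 14.75
position: [0.5323, -0.0358, 0.0844]
tcp_rot: [-3.121, -0.279, -0.096]
wrist_force: [2.1, -0.5, 1.4]
finger_gap: -0.003
```

```bash
python3 - <<'E'
from h import *
go(.583,-.0237,.09,-79.8)
for n in("side","top"):
    p,d=env.camera(n); cv2.imwrite(f"pics/{n}12.png",cv2.resize(p[:,:,::-1][150:280,220:380],None,fx=5,fy=5))
    W=cloud(n,d)
    reg=(W[...,0]>.5)&(W[...,0]<.68)&(W[...,1]>-.12)&(W[...,1]<.08)&(W[...,2]>.098)&(W[...,2]<.112)
    q=W[reg]; print(len(q),cv2.minAreaRect((q[:,:2]*1000).astype(np.float32)),np.median(q[:,2]), (q[:,:2]@[.9845,.1755]).max())
E
```

```text
t 14.75 pos [ 0.5323 -0.0358  0.0844] head -79.78 tilt [ 0.061 -0.002 -0.998] gap -0.003 F [ 2.1 -0.5  1.4]
tool delta now [ 0.0523 -0.0029 -0.0024]
spin 0.0
tool delta after spin [ 0.0523 -0.0029 -0.0024]
702 ((570.68212890625, -26.38985824584961), (104.5213394165039, 92.36803436279297), 10.283041954040527) 0.10426005544947498 0.609550256256479
210 ((599.69287109375, -20.04874038696289), (41.8798713684082, 89.74547576904297), 11.233192443847656) 0.10429447818114973 0.6078279688982827
```

View pics/side12.png

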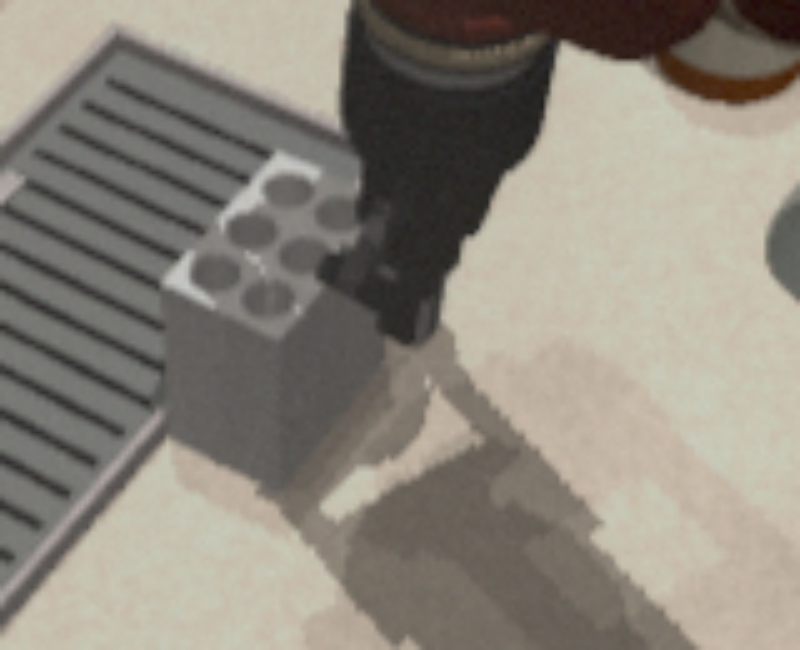

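View pics/top12.png

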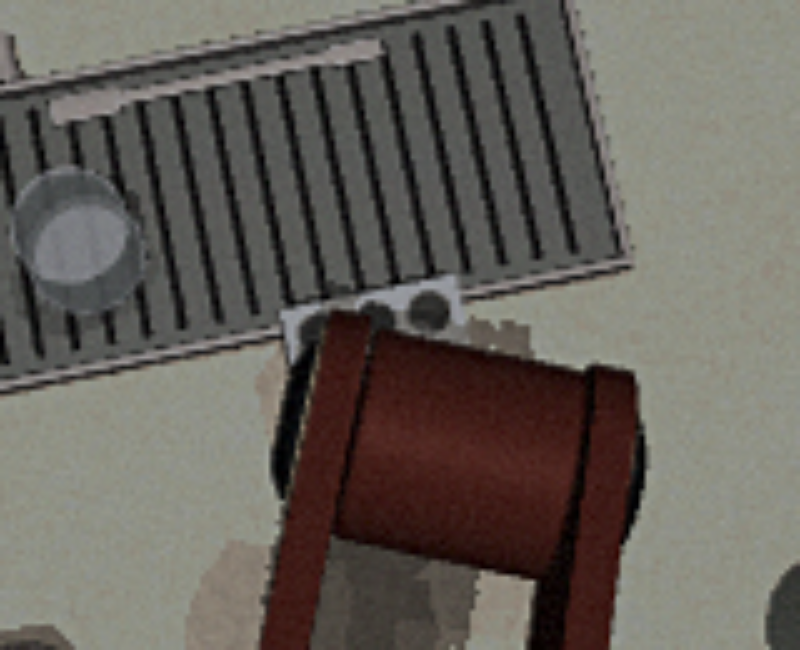

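Request:
{"op": "drive_tool", "data": {
  "steps": [
    {"dx": 0.018, "dy": -0.002, "dz": 0, "spin": 0},
    {"dx": 0.01, "dy": 0, "dz": 0, "spin": 0},
    {"dx": 0.01, "dy": 0, "dz": 0, "spin": 0},
    {"dx": 0.01, "dy": 0, "dz": 0, "spin": 0},
    {"dx": 0.01, "dy": 0, "dz": 0, "spin": 0}
  ]
}}

```text
clock: 15.35
position: [0.5807, -0.0236, 0.0822]
tcp_rot: [-3.12, -0.282, -0.049]
wrist_force: [-7.6, -1.1, 13.1]
finger_gap: -0.004
```

```bash
python3 - <<'E'
from h import *
go(.6,-.0237,.09,-79.8)
for n in("side",):
    p,d=env.camera(n); cv2.imwrite(f"pics/{n}13.png",cv2.resize(p[:,:,::-1][150:280,220:380],None,fx=5,fy=5))
E
```

```text
t 15.35 pos [ 0.5807 -0.0236  0.0822] head -79.68 tilt [ 0.032 -0.006 -0.999] gap -0.004 F [-7.6 -1.1 13.1]
tool delta now [ 0.0192  0.0035 -0.0072]
spin 0.02
tool delta after spin [ 0.0192  0.0035 -0.0072]
```

View pics/side13.png

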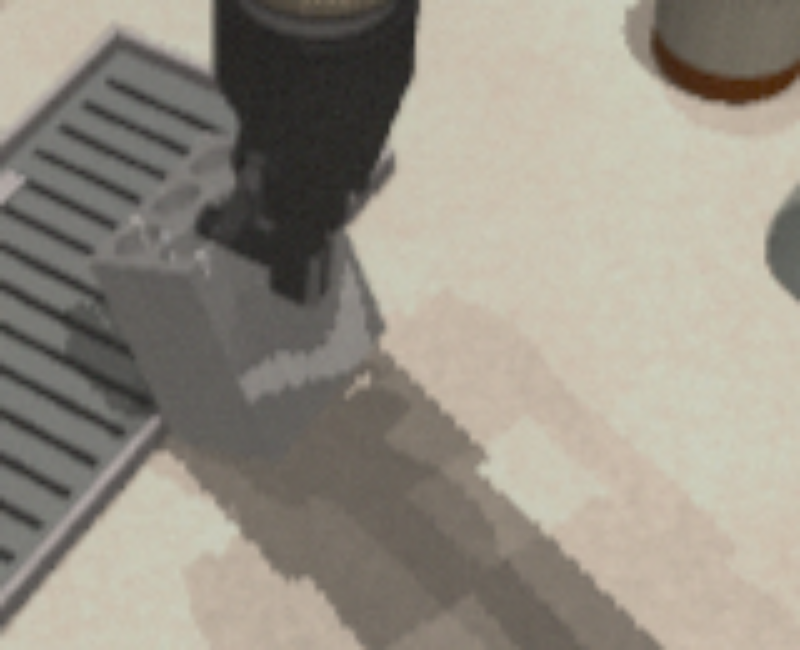

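Request:
{"op": "drive_tool", "data": {
  "steps": [
    {"dx": 0.012, "dy": 0, "dz": -0.004, "spin": 0},
    {"dx": 0.012, "dy": 0, "dz": -0.004, "spin": 0},
    {"dx": 0.012, "dy": 0, "dz": -0.004, "spin": 0}
  ]
}}

```text
clock: 15.7
position: [0.6179, -0.0169, 0.0937]
tcp_rot: [-3.119, -0.281, -0.048]
wrist_force: [-0.4, 0.5, 0.9]
finger_gap: -0.001
```

```bash
python3 - <<'E'
from h import *
go(.6,-.0237,.09,-79.8)
for n in("side",):
    p,d=env.camera(n); cv2.imwrite(f"pics/{n}14.png",cv2.resize(p[:,:,::-1][150:280,220:380],None,fx=5,fy=5))
E
```

```text
t 15.7 pos [ 0.6179 -0.0169  0.0937] head -79.68 tilt [ 0.031 -0.007 -0.999] gap -0.001 F [-0.4  0.5  0.9]
tool delta now [-0.0189  0.0035  0.0031]
spin 0.02
tool delta after spin [-0.0189  0.0036  0.0031]
```

View pics/side14.png

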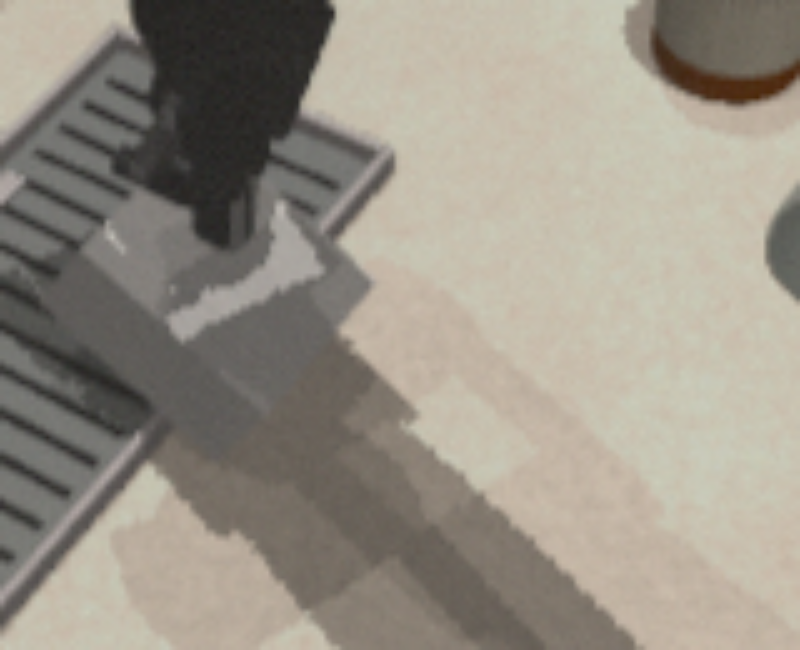

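Request:
{"op": "drive_tool", "data": {
  "steps": [
    {"dx": 0, "dy": 0, "dz": -0.02, "spin": 0},
    {"dx": 0, "dy": 0, "dz": -0.03, "spin": 0},
    {"dx": 0, "dy": 0, "dz": -0.04, "spin": 0},
    {"dx": -0.04, "dy": 0, "dz": -0.02, "spin": 0},
    {"dx": -0.04, "dy": 0, "dz": 0, "spin": 0},
    {"dx": -0.04, "dy": 0, "dz": 0, "spin": 0},
    {"dx": -0.04, "dy": 0, "dz": 0, "spin": 0}
  ]
}}

```text
clock: 16.45
position: [0.4584, -0.047, 0.201]
tcp_rot: [-3.118, -0.289, -0.045]
wrist_force: [0.3, -0.7, 1.1]
finger_gap: 0.001
```

```bash
python3 - <<'E'
from h import *
go(.6,-.0237,.09,-79.8)
for n in("side","top"):
    p,d=env.camera(n); np.savez(f"pics/{n}15.npz",p=p,d=d); cv2.imwrite(f"pics/{n}15.png",p[:,:,::-1])
E
```

```text
t 16.45 pos [ 0.4584 -0.047   0.201 ] head -79.4 tilt [ 0.029 -0.007 -1.   ] gap 0.001 F [ 0.3 -0.7  1.1]
tool delta now [0.1402 0.0039 0.1151]
spin 0.08
tool delta after spin [0.1402 0.0029 0.1151]
```

View pics/side15.png

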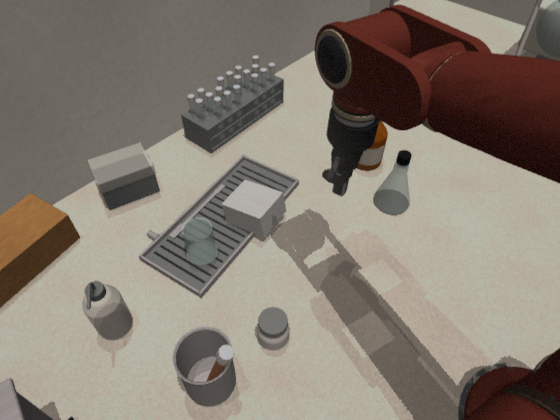

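View pics/top15.png

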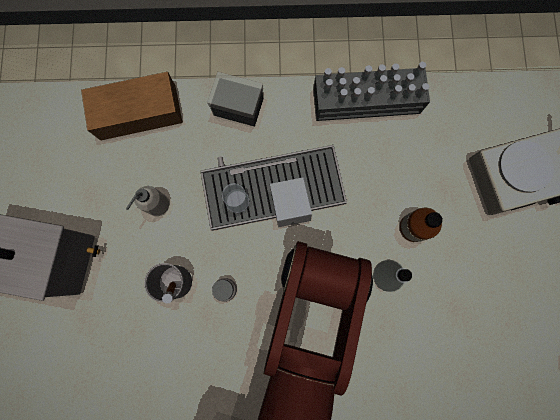

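```bash
python3 - <<'E'
from h import *
a=np.radians(10.11); ex=np.array([np.cos(a),np.sin(a)]); ey=np.array([-ex[1],ex[0]]); x0,y0=.6091+.085,-.089
for n in("top","side"):
    p,d=load(n,15); W=cloud(n,d)
    X=W[...,:2]@ex-x0; Y=W[...,:2]@ey-y0; Z=W[...,2]
    m=(X>-.13)&(X<.05)&(abs(Y+.037)<.06)&(Z>.045)&(Z<.09)
    A=np.c_[X[m],Y[m],np.ones(m.sum())]; z=Z[m]
    for _ in range(5):
        k=np.linalg.lstsq(A,z,rcond=None)[0]; r=abs(A@k-z); A,z=A[r<.004],z[r<.004]
    print(n,len(z),'slope deg',np.degrees(np.arctan(k[:2])),'X',A[:,0].min(),A[:,0].max(),'Y',A[:,1].min(),A[:,1].max(),'z',z.min(),z.max())
    print(cv2.minAreaRect((A[:,:2]*1000).astype(np.float32)))
    for nm,c in dict(ups=(.6614,.1338,.0915),jar=(.4215,.1668,.066),reag=(.577,-.347,.157),flask=(.4492,-.271,.152),wash=(.638,.369,.159),beaker=(.4448,.3014,.117)).items():
        t=W[(abs(W[...,0]-c[0])<.06)&(abs(W[...,1]-c[1])<.06)&(Z>c[2]-.012)&(Z<c[2]+.006)]
        if len(t)>5: print(nm,cv2.minEnclosingCircle((t[:,:2]*1000).astype(np.float32)))
    p=p.astype(int); w=(W[...,0]>.38)&(W[...,0]<.5)&(W[...,1]>.23)&(W[...,1]<.37)
    cap=w&(p.min(2)>150)&(Z>.09); am=w&(p[...,0]-p[...,2]>35)&(Z>.005)
    print('cap',W[cap].mean(0) if cap.any() else None, cap.sum(),'amber low',W[am][np.argsort(W[am][:,2])[:10]].mean(0) if am.any() else None,'hi',W[am][np.argsort(W[am][:,2])[-10:]].mean(0))
E
```

```text
top 1080 slope deg [-7.94165075  0.1579014 ] X -0.10726845173667088 -0.0024641659499679003 Y -0.08095876134367727 0.009321220128307842 z 0.05940219247332412 0.07623074821702636
((-54.853031158447266, -35.82752990722656), (104.76239013671875, 90.23233032226562), 0.06689506024122238)
ups ((661.153564453125, 134.90667724609375), 31.013134002685547)
jar ((421.6700134277344, 167.011962890625), 26.405071258544922)
reag ((576.904052734375, -346.40728759765625), 18.114835739135742)
flask ((449.2315979003906, -270.9757995605469), 14.221247673034668)
wash ((638.35693359375, 369.7628173828125), 25.333627700805664)
beaker ((443.9329528808594, 302.0936279296875), 46.908416748046875)
cap [0.40866264 0.2783574  0.14871835] 3 amber low None hi [nan nan nan]
side 774 slope deg [-6.13351495 -2.14112787] X -0.10735002499793 -0.0012346882802601877 Y -0.08378232695304774 0.00944434044474081 z 0.05813809315529905 0.07520361714352697
((-54.71237564086914, -37.25092315673828), (93.24618530273438, 105.61637115478516), 89.03553009033203)
ups ((662.3341674804688, 133.33656311035156), 31.999197006225586)
jar ((421.8526611328125, 166.3830108642578), 26.753864288330078)
flask ((449.33941650390625, -272.4438171386719), 15.571282386779785)
wash ((638.248291015625, 368.2720947265625), 23.830554962158203)
beaker ((446.0264587402344, 300.8592529296875), 47.168296813964844)
cap [0.42379857 0.28281854 0.14049176] 227 amber low [0.43176026 0.30796398 0.04925938] hi [0.41308879 0.29702281 0.11563264]<stdin>:17: RuntimeWarning: Mean of empty slice.
  ret = um.true_divide(
```

```bash
python3 -c "
from plant import env
print(env.sign_off())"
```

```text
the job is handed in; nothing more can be done
None
```

The job is handed in at about 16.5 s on the clock. The tube stands in the steel beaker, and the block lies tipped over the tray's front rim with its wells sloping down into the tray.

**How it went:** I lifted the tube out by its cap and stood it in the beaker while the block was still upright. I then gripped the block, turned it square to the rim and set it down about 37 mm to the right of the tray's middle. I pushed it low until it met the rim, then higher with shut fingers until it tipped over.

**Last checks from both cameras, after the arm had drawn back clear of everything:**
- **Block:** the wells slope about 7 degrees below level (7.9 from the top camera, 6.1 from the side camera). The side view also showed a 2 degree sideways slope that the top view did not. The foot's centre is at about x = -0.111 m and the mouth's centre at about (-0.006, -0.036) m in the tray frame, all inside the limits.
- **Tube:** it leans against the beaker wall at roughly 15 to 20 degrees. Its foot is on or near the floor, but I only saw the glass down to about 49 mm, so the last part is inferred.
- **Beaker:** upright and where it was.
- **Things to leave alone:** the upturned beaker, flask, jar and wash bottle read within about 2 mm of where they started. The reagent bottle was measured in the top view only, because the arm hid it in the side view. The spatula was judged by eye only and looks unmoved.

**One thing drifted:** the tool tilted by up to about 4 degrees from vertical during the moves. The interface could not correct this, but it caused no trouble in the grips or the push.

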